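# Seat the turned disc in the three-peg nest

## Task

Get the thin turned wooden disc ready for marking its centre: slide it along the jig board, without lifting it, into the three-peg nest until its rim rests against all three pegs, then let go of it.

Things in the scene. Friction and masses are not known exactly. Their poses are not given: they have to be found in the camera images.
- disc_centre (a point): plain flat disc of pale turned wood, no hole, 89.6 mm diameter, 12 mm thick, 60 g, loose on the jig board before the nest's open side, 115 to 140 mm from the seat. This point is its centre, 6 mm above the board (36 mm above the bench); z up, yaw means nothing. Too wide to span: push its rim with fingertips a few mm above the board.
- nest_seat (a point): seat of a nest on a fixed board (30 mm thick, 270 x 200 mm): arc of staves (18 mm high, 52 to 78 mm from the seat) with 3 dark pegs (14 mm wide, 32 high) at its inner edge, open toward -x (the robot). Point: where the seated disc's centre belongs, 6 mm above the board; x axis points to the middle peg; peg axes 51.8 mm off at 0, +-60 degrees from x. A disc pushed here centres on the pegs.

How it is judged (in metres and radians):
At the end, for the whole second after the job is handed in: The disc lies flat on the board with its centre within 6 mm of the nest's seat centre, that is, home against the three pegs (horizontal distance between disc_centre and nest_seat below 0.006 m and height (world z) of disc_centre below 0.042 m and angle between disc_centre's own z axis and vertical below 0.1 rad); the robot touches nothing.
It fails at once if the disc is lifted: its centre comes more than 60 mm above the bench, that is, about 25 mm off the board (height (world z) of disc_centre above 0.06 m).
It also fails if it takes over 32 s, if anything falls off the work surface, if the arm or the gripper's body presses on something with over 40 N, if the wrist force passes 120 N, or if a joint passes its speed limit or range.

## Robot

A 7-joint arm with a two-finger parallel gripper is mounted at the origin on a cart in front of the work surface, level with it; the furniture and walls round the work are solid. World frame = base frame: x ahead of the robot, y to its left, z up, the work surface at z = 0. Lengths are in mm, angles in rad, forces in N, time in s.
With the tool pointing down it reaches from about 400 to 900 mm from the base axis. Payload 5.6 kg.
Tool frame: the origin (TCP) lies between the finger pads; the fingertips stand 25 mm ahead of it and the grasp point (between the pads) lies 6 mm ahead of it (env.tips_ahead is the distance from the TCP to the fingertips, in mm); x points along the fingers, y is the direction in which the jaws open and shut, and the axes are right-handed (so a half turn about x gives the same grasp; the last joint's range is limited). The gripper opens to 92 mm and grips with 3 to 60 N. Pads are 20 mm wide; open, the fingers measure 128 mm over their backs; the gripper's body (75 mm by 189 mm) begins 69 mm behind the grasp point.
Start: joints at [-1.217, 0.468, -0.012, 1.603, 0.006, 1.071, -0.056], TCP at [251.244, 599.487, 239.592] pointing down, gripper open.
Joint ranges: [-2.53, 2.53], [-0.31, 2.02], [-1.57, 1.55], [0.28, 2.44], [-1.29, 4.43], [0.15, 1.84], [-2.92, 2.92]. Speed limits (rad/s): [2.57, 2.57, 3.14, 3.14, 3.14, 3.14, 3.14].

## Interface

Orientations are given as a rotation vector (axis times angle).
In Python, from bench import env gives the robot as it stands. The module is installed in compiled form; this text tells all that it offers.
- The arm moves only by the tool jog_arm, never from a script. Its argument "moves" is a list that holds one entry, the list of rows, each a list of 7 numbers: the shift along the tool's x, y, z in cm, then the turn, a rotation vector about the tool's x, y, z in rad, then the finger opening in cm, from 0 to 9.19. In form: [[[dx, dy, dz, ax, ay, az, claw], ...]]. A call has 1 to 12 rows; each row shifts and turns the commanded pose from where the row before left it, along the tool's axes as they then stand; what a row does not reach is not made up. A row lasts 1/12 s, in which the tool goes at most 41.7 mm and 7.16 degrees, less where a joint would pass 70% of its speed; a pose out of reach is approached as far as the arm can. A call with a gripper value outside its range is refused whole. The fingers move at their own pace and stop on an object; the grip force is fixed at half the most. Time passes only in rows, so rows that do not move let the fingers close. It gives the time, the measured TCP pose, the force and the opening at its end, in the units of the state.
- env.state(): the state, without advancing time (a new reading comes with each control period).
- env.snapshot(name): name is "side" or "top" or "wrist"; returns a dict with "color" (384x512x3 uint8, red, green, blue), "range_z" (384x512 float32, mm along the optical axis (not along the pixel's ray), 0 where there is no reading), "fx", "fy", "cx", "cy" (pixels), "position" and "rotation" of the camera in the world; the wrist camera has in their place "T_tool_cam" (4x4, takes a point from camera to tool coordinates, whose origin is the TCP and whose axes are the tool frame's). Camera axes: x right, y up, looking along -z (the intrinsics and any distortion apply to the point x, -y, -z); pixel columns grow to the right and rows downward; lengths in mm; the calibration is good to about 2 mm. A picture is of the moment at which its call begins: read the wrist's pose just before it.
- env.finish_job(): hands the job in, once; it reports no verdict.
Trained networks look in a picture, given as the dict that the camera call returned (one of the last four; its "shot" number tells which), for a name from the list of things; names that differ only in an ending like _2 or _b are one class to them, and where a whole thing is asked for, a point or a joint stands for the part that bears it (a point fixed in the world has none). Each returns a list of dicts, best first, with "p" (0 to 1); they miss things now and then, are a little off and sometimes report something else, mostly with a low value. They report only what shows in the picture. A call takes as long as a camera call.
- env.find_in(picture, name): "extent" ([left, top, right, bottom] in pixels, round what is visible of it).
- env.trace(picture, name): "mask" (384x512 bool, what is visible of it) and "extent" ([left, top, right, bottom] in pixels, round what is visible of it).
- env.place_of(picture, name): "location" ([column, row] in pixels: a listed point, or the origin of a listed thing).
The state is a dict: "time_s": time; "qpos": joint angles; "qd": joint speeds; "effort": joint torques, N m; "ee_pos": TCP position; "ee_rot": TCP orientation; "ft_force": force on the tool from outside, world axes, zero at the start; "ft_torque": the same for the moment, N m; "grip_width": opening from 0.0 (shut) to 1.0 (fully open).
Only numpy, scipy, OpenCV 4.12 (cv2) and the standard library are available. Lean on these libraries where they do the work, as an engineer would, in place of code of your own. Each camera call takes 0.05 s, during which the arm holds its last target.

## Working session

There is one attempt and no reset: what is moved stays moved. The work goes in short steps, Python scripts to look and compute and a tool call to move; the robot and the scene stay as the last step left them, time stands still between calls to the robot, and variables do not carry over. Pictures are saved under pics/ and viewed, and the job is handed in when it is done.

Besides the shell and the picture viewer there is one more tool, called after "Call:" as name(argument=value, ...), one argument or row to a line, values as JSON. jog_arm: Moves the arm, as the interface text tells. Its arguments: {"type":"object","properties":{"moves":{"type":"array","items":{"type":"array","items":{"type":"array","items":{"type":"number"}}}}},"required":["moves"]}

```bash
mkdir -p pics; cat > h.py <<'E'
import numpy as np, cv2
from scipy.spatial.transform import Rotation as R
from bench import env
def world(s,uv,z=None):
    u,v=uv
    d=np.array([(u-s['cx'])/s['fx'],-(v-s['cy'])/s['fy'],-1.0])
    rot=np.array(s['rotation']); rot=rot if rot.shape==(3,3) else R.from_rotvec(rot).as_matrix()
    p=np.array(s['position']); w=rot@d
    if z is None:
        return p+w*s['range_z'][int(round(v)),int(round(u))]
    return p+w*(z-p[2])/w[2]
def save(s,n): cv2.imwrite('pics/'+n,cv2.resize(s['color'][:,:,::-1],None,fx=1.5,fy=1.5))
E
python3 - <<'E'
from h import *
st=env.state(); print({k:np.round(v,3) for k,v in st.items()}, env.tips_ahead)
for n in('top','side'):
    s=env.snapshot(n); save(s,n+'1.png'); print(n,[k for k in s],s['position'],s['rotation'])
    for o in('disc_centre','nest_seat'):
        for r in env.place_of(s,o)[:2]: print(o,r['p'],r['location'],world(s,r['location'],36))
        for r in env.find_in(s,o)[:2]: print(o,r)
    for r in env.trace(s,'disc_centre')[:1]:
        m=r['mask'].astype(np.uint8); c=max(cv2.findContours(m,0,1)[0],key=len); e=cv2.fitEllipse(c);print(e,world(s,e[0],42))
E
```

```text
{'time_s': np.float64(0.0), 'qpos': array([-1.217,  0.468, -0.012,  1.604,  0.006,  1.071, -0.056]), 'qd': array([-0.   ,  0.002, -0.001, -0.001, -0.   , -0.001, -0.   ]), 'effort': array([-0.0000e+00, -5.2057e+01, -1.3000e-02, -2.4374e+01, -5.7000e-02,
        1.7000e-02,  0.0000e+00]), 'ee_pos': array([251.062, 598.973, 238.64 ]), 'ee_rot': array([ 0.31 ,  1.548, -0.313]), 'ft_force': array([ 0.754, -0.271,  1.284]), 'ft_torque': array([ 0.031, -0.004,  0.054]), 'grip_width': np.float64(1.0)} 25.0
top ['color', 'range_z', 'fx', 'fy', 'cx', 'cy', 'position', 'rotation', 'shot'] [501.96614658 369.71627788 907.39181241] [ 0.02186715 -0.07762911 -1.53991747]
disc_centre 0.67 [239.9, 217.0] [489.5698146  368.13817202  36.        ]
disc_centre {'extent': [224.8, 201.0, 256.9, 236.6], 'p': 0.91}
nest_seat 0.92 [249.5, 163.7] [619.97673325 348.76536162  36.        ]
nest_seat {'extent': [201.4, 129.8, 290.6, 245.8], 'p': 0.85}
((239.394775390625, 218.62205505371094), (34.38318634033203, 36.03226089477539), 140.6790313720703) [485.74119576 369.23913349  42.        ]
side ['color', 'range_z', 'fx', 'fy', 'cx', 'cy', 'position', 'rotation', 'shot'] [ 452.95212886 -319.83142453  556.9477728 ] [ 0.97809765 -0.06784883 -0.16258355]
disc_centre 0.92 [222.7, 215.9] [475.18116231 376.08079491  36.        ]
disc_centre 0.15 [286.7, 212.6] [620.13821252 360.95222301  36.        ]
disc_centre {'extent': [205.1, 207.5, 247.5, 233.7], 'p': 0.9}
nest_seat 0.7 [284.1, 213.2] [613.82107675 359.83794538  36.        ]
nest_seat {'extent': [204.6, 189.5, 334.8, 263.1], 'p': 0.69}
((226.9545440673828, 217.68373107910156), (25.741065979003906, 39.042381286621094), 84.15386962890625) [483.68352795 359.70610273  42.        ]
```

View pics/top1.png

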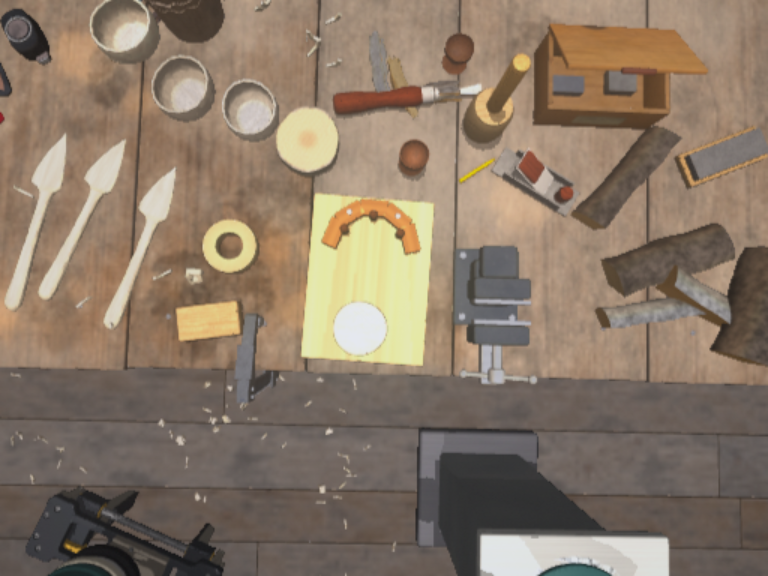

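View pics/side1.png

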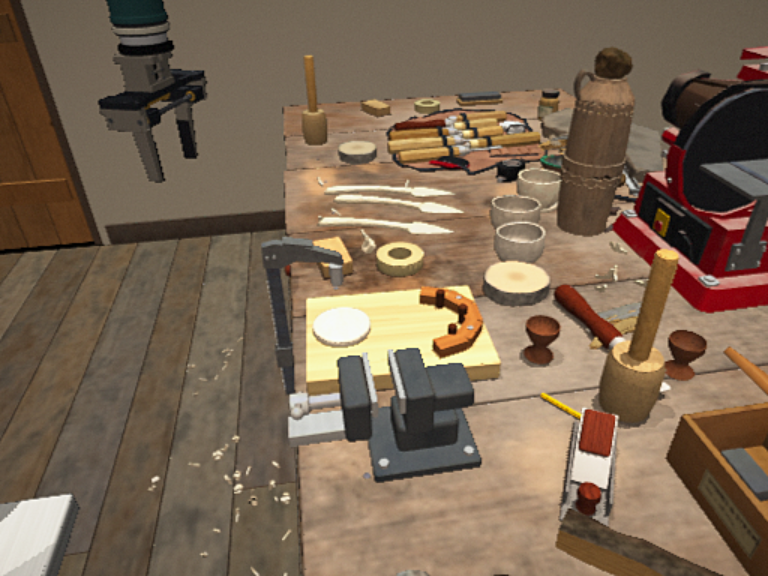

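The top view (768x576) shows the white disc at (360,329) and the nest arc with three dark pegs at (345,230), (374,215) and (400,233). The vise and clamp are well to the sides. I'll refine these positions.

```bash
python3 - <<'E'
from h import *
for n,box in(('top',(185,120,300,250)),('side',(190,170,350,270))):
    s=env.snapshot(n); c=s['color']; x0,y0,x1,y1=box
    cr=c[y0:y1,x0:x1]; k=5 if n=='top' else 4.8
    cv2.imwrite(f'pics/{n}2.png',cv2.resize(cr[:,:,::-1],None,fx=k*0.92,fy=k*0.92,interpolation=cv2.INTER_CUBIC))
    hsv=cv2.cvtColor(cr,cv2.COLOR_RGB2HSV)
    m=((hsv[...,1]<40)&(hsv[...,2]>190)).astype(np.uint8)
    cc=max(cv2.findContours(m,0,1)[0],key=cv2.contourArea); e=cv2.fitEllipse(cc); print(n,cv2.contourArea(cc),e)
    ctr=(e[0][0]+x0,e[0][1]+y0); print('disc',ctr,world(s,ctr,42),world(s,ctr))
    # dark pegs
    lum=cr.max(2)
    d=((lum<110)).astype(np.uint8)
    nn,l,stt,ce=cv2.connectedComponentsWithStats(d)
    for i in range(1,nn):
        if stt[i,4]>4: p=(ce[i][0]+x0,ce[i][1]+y0); print('dark',p,stt[i],world(s,p,55),world(s,p))
E
```

```text
top 921.0 ((54.48027038574219, 98.38634490966797), (34.1951904296875, 34.403316497802734), 100.30424499511719)
disc (239.4802703857422, 218.38634490966797) [486.31061544 369.05181548  42.        ] [486.28659976 369.05079619  40.67248394]
dark (np.float64(207.43478260869566), np.float64(134.58695652173913)) [22  0  2 32 46] [684.02684873 451.85203817  55.        ] [696.10306937 457.30016373  -1.53977755]
dark (np.float64(248.5), np.float64(145.0)) [61 24  6  3 12] [662.41391507 352.95012864  55.        ] [661.71734187 353.02291775  58.70060178]
dark (np.float64(229.66666666666666), np.float64(154.33333333333334)) [43 33  4  3  9] [638.30251053 397.24333411  55.        ] [638.50257727 397.28372867  53.74915802]
dark (np.float64(265.5), np.float64(157.25)) [79 36  4  3  8] [634.24995689 311.35674592  55.        ] [633.92685124 311.49929016  57.08198274]
dark (np.float64(204.0952380952381), np.float64(243.76190476190476)) [ 18 119   6  10  21] [424.90548169 450.09859069  55.        ] [417.41772575 457.90910129 -27.82438088]
dark (np.float64(188.53846153846155), np.float64(247.30769230769
[... 2846 characters left out ...]
rk (np.float64(348.1428571428571), np.float64(235.64285714285714)) [157  63   3   6  14] [718.44695473 236.69944876  55.        ] [7.47377346e+02 2.97343403e+02 3.03846772e-01]
dark (np.float64(234.91694352159467), np.float64(254.03322259136212)) [ 35  67  24  33 602] [487.06221237 225.18237976  55.        ] [482.56907938 153.39072017 121.11880902]
dark (np.float64(261.3222222222222), np.float64(259.0111111111111)) [61 68 17 32 90] [534.52898706 202.38766511  55.        ] [543.59235061 260.4073237   -0.7674719 ]
dark (np.float64(328.83333333333337), np.float64(252.16666666666669)) [137  82   5   2   6] [664.97376898 197.05406237  55.        ] [ 6.88233170e+02  2.53757928e+02 -6.51546175e-02]
```

View pics/top2.png

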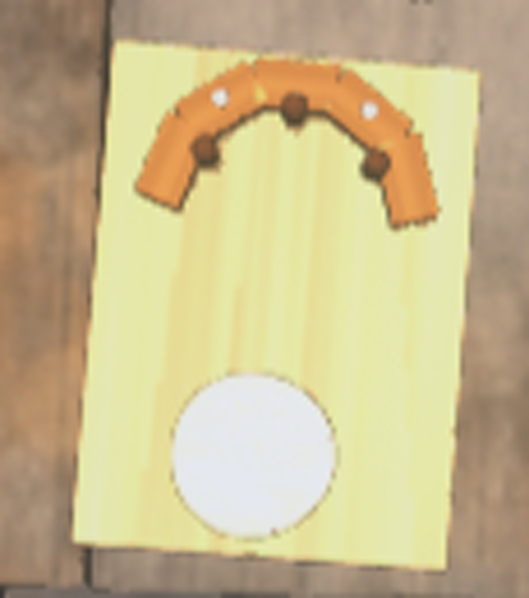

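```bash
python3 - <<'E'
from h import *
s=env.snapshot('top')
P=np.array([world(s,(185+u/4.6-.4,120+v/4.6-.4),60)[:2] for u,v in((294,108),(206,150),(375,163))]); print(P)
a=np.radians([0,60,-60]); M=51.8*np.c_[np.cos(a),np.sin(a)]
mu,pm=M.mean(0),P.mean(0); U,S,V=np.linalg.svd((M-mu).T@(P-pm)); Rt=(U@V).T
seat=pm-Rt@mu; yaw=np.arctan2(Rt[1,0],Rt[0,0]); print('seat',seat,np.degrees(yaw)); print(P-(M@Rt.T+seat))
d=np.array([486,368.5]); print('disc in nest',Rt.T@(d-seat), seat-d, np.degrees(np.arctan2(*(seat-d)[::-1])))
st=env.state(); print(R.from_rotvec(st['ee_rot']).as_matrix().round(3))
c=world(s,(239,218));print(s['range_z'][200:205,225:228])
E
```

```text
[[666.09741736 353.15475363]
 [642.56374991 397.92281675]
 [638.84231912 310.35754115]]
seat [614.66509906 355.26523464] -2.4123298259242336
[[-0.32177631  0.06981518]
 [ 0.13341166 -1.07263047]
 [ 0.18836465  1.00281529]]
disc in nest [-129.10813548    7.80743771] [128.66509906 -13.23476536] -5.872910685568611
[[ 0.     0.387  0.922]
 [-0.     0.922 -0.387]
 [-1.     0.     0.   ]]
[[876.685   876.4728  874.94867]
 [877.19965 878.551   875.0702 ]
 [877.00616 876.73035 876.04315]
 [876.9683  875.36633 875.7965 ]
 [874.9563  876.4068  876.90265]]
```

```bash
python3 - <<'E'
from h import *
s=env.snapshot('side')
hh=np.zeros((384,512,3))
for n in ('top','side'):
    s=env.snapshot(n)
    W=np.array([[world(s,(u,v)) if s['range_z'][v,u]>0 else [9e3]*3 for u in range(0,512,2)] for v in range(0,384,2)])
    X,Y,Z=W[...,0],W[...,1],W[...,2]
    for nm,b in(('clamp',(400,540,450,600)),('vise',(400,680,120,262)),('ahead',(560,760,262,450))):
        m=(X>b[0])&(X<b[1])&(Y>b[2])&(Y<b[3])&(Z>45)&(Z<200)
        if m.any(): print(n,nm,m.sum(),W[m].min(0).round(),W[m].max(0).round())
E
```

```text
top clamp 128 [401. 527.  57.] [502. 552. 100.]
top vise 644 [403. 120.  45.] [618. 211. 123.]
top ahead 229 [610. 269.  45.] [757. 430.  64.]
side clamp 142 [401. 526.  46.] [503. 551. 100.]
side vise 973 [403. 120.  45.] [618. 200. 123.]
side ahead 213 [608. 268.  45.] [760. 430.  62.]
```

Call:
jog_arm(
  moves=[
    [[0, 0, 0, -0.1, 0, 0, 5], [0, 0, 0, -0.1, 0, 0, 5], [0, 0, 0, -0.095, 0, 0, 5], [0, 0, 0, 0, 0, 0, 5]],
  ],
)

```text
time_s: 1.23
ee_pos: [251.2, 599.5, 239.6]
ee_rot: [0.078, 1.57, -0.078]
ft_force: [0.3, 0.3, -0.2]
grip_width: 0.734
```

Call:
jog_arm(
  moves=[
    [[0, -2.05, 1.95, 0, 0, 0, 5], [0, -2.05, 1.95, 0, 0, 0, 5], [0, -2.05, 1.95, 0, 0, 0, 5], [0, -2.05, 1.95, 0, 0, 0, 5], [0, -2.05, 1.95, 0, 0, 0, 5], [0, -2.05, 1.95, 0, 0, 0, 5], [0, -2.05, 1.95, 0, 0, 0, 5], [0, -2.05, 1.95, 0, 0, 0, 5], [0, -2.05, 1.95, 0, 0, 0, 5], [0, -2.05, 1.95, 0, 0, 0, 5], [0, 0, 0, 0, 0, 0, 5], [0, 0, 0, 0, 0, 0, 5]],
  ],
)

```text
time_s: 2.23
ee_pos: [425.7, 374.2, 239.8]
ee_rot: [0.085, 1.569, -0.085]
ft_force: [-0.0, -0.3, 0.1]
grip_width: 0.546
```

Call:
jog_arm(
  moves=[
    [[2.5, 0, 0, 0, 0, 0, 5], [2.5, 0, 0, 0, 0, 0, 5], [2.5, 0, 0, 0, 0, 0, 5], [2.5, 0, 0, 0, 0, 0, 5], [2.5, 0, 0, 0, 0, 0, 5], [2.0, 0, -0.5, 0, 0, 0, 5], [0, 0, 0, 0, 0, 0, 5], [0, 0, 0, 0, 0, 0, 5]],
  ],
)

```text
time_s: 2.9
ee_pos: [418.0, 377.1, 94.0]
ee_rot: [0.078, 1.571, -0.08]
ft_force: [-0.7, -0.2, 0.8]
grip_width: 0.541
```

```bash
python3 - <<'E'
from h import *
s=env.snapshot('wrist'); save(s,'w1.png'); print(s['T_tool_cam'].round(2),s['fx'])
s=env.snapshot('side'); cv2.imwrite('pics/s3.png',cv2.resize(s['color'][120:290,140:380,::-1],None,fx=3.3,fy=3.3))
E
```

```text
[[  -0.      0.25   -0.97 -145.44]
 [   1.      0.     -0.      0.62]
 [   0.     -0.97   -0.25  -72.03]
 [   0.      0.      0.      1.  ]] 341.9325969957643
```

View pics/w1.png

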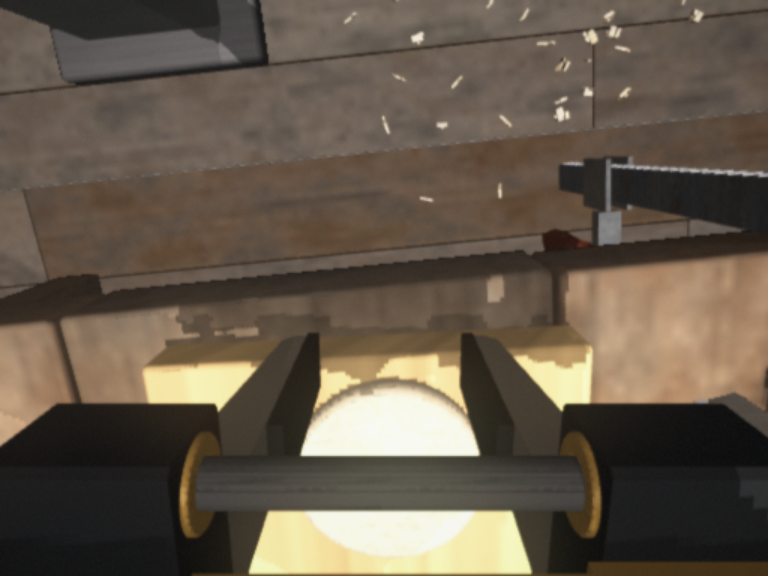

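View pics/s3.png

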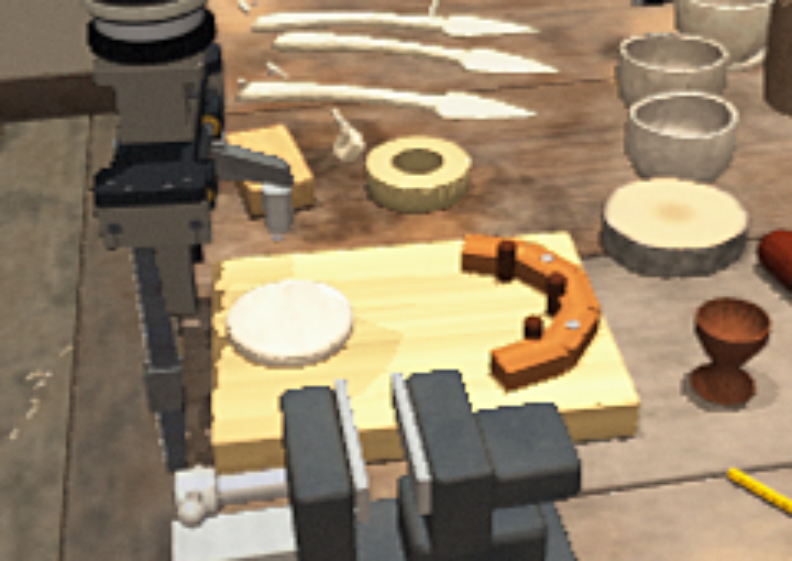

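The wrist view shows the disc (centre column 390) midway between the fingers, and the side view shows the tips clear behind its rim. I'll lower and begin the push.

Call:
jog_arm(
  moves=[
    [[1.5, -0.1, 0, 0, 0, 0, 5], [1.2, -0.05, 0, 0, 0, 0, 5], [0.6, 0, 0, 0, 0, 0, 5], [0, 0, 0, 0, 0, 0, 5], [0, 0, 0, 0, 0, 0, 5]],
  ],
)

```text
time_s: 3.42
ee_pos: [419.4, 374.8, 61.7]
ee_rot: [0.08, 1.569, -0.08]
ft_force: [0.2, -0.8, -0.5]
grip_width: 0.549
```

Call:
jog_arm(
  moves=[
    [[0, 0, 0.5, 0, 0, 0, 5], [0, 0, 0.5, 0, 0, 0, 5], [0, 0, 0.5, 0, 0, 0, 5], [0, 0, 0.5, 0, 0, 0, 5], [0, 0, 0.5, 0, 0, 0, 5], [0, 0, 0.5, 0, 0, 0, 5], [0, 0, 0.5, 0, 0, 0, 5], [0, 0, 0.5, 0, 0, 0, 5], [0, 0, 0, 0, 0, 0, 5]],
  ],
)

```text
time_s: 4.17
ee_pos: [460.5, 370.3, 61.7]
ee_rot: [0.081, 1.568, -0.081]
ft_force: [0.6, 0.4, 0.3]
grip_width: 0.546
```

```bash
cat > look.py <<'E'
from h import *
import sys
k=sys.argv[1]
for n,(x0,y0,x1,y1) in(('top',(185,110,300,250)),('side',(140,130,360,280))):
    s=env.snapshot(n); cr=s['color'][y0:y1,x0:x1]
    f=500/(y1-y0); cv2.imwrite(f'pics/{n}_{k}.png',cv2.resize(cr[:,:,::-1],None,fx=f,fy=f,interpolation=cv2.INTER_CUBIC))
    for r in env.place_of(s,'disc_centre')[:1]: print(n,r['p'],world(s,r['location'],36))
    hsv=cv2.cvtColor(cr,cv2.COLOR_RGB2HSV)
    m=((hsv[...,1]<40)&(hsv[...,2]>190)).astype(np.uint8)
    cc=max(cv2.findContours(m,0,1)[0],key=cv2.contourArea); e=cv2.minEnclosingCircle(cc) if n=='top' else cv2.fitEllipse(cv2.convexHull(cc))
    c=(e[0][0]+x0,e[0][1]+y0); print('fit',e,world(s,c,42))
a,b=[cv2.imread(f'pics/{n}_{k}.png') for n in('top','side')]
o=np.hstack([a,b]); cv2.imwrite(f'pics/l_{k}.png',cv2.resize(o,None,fx=790/o.shape[1],fy=790/o.shape[1]))
st=env.state(); print(st['time_s'],st['ee_pos'],st['ft_force'])
E
python3 look.py a
```

```text
top 0.81 [508.42184844 367.51650051  36.        ]
fit ((56.227272033691406, 98.5), 17.134111404418945) [510.11531511 365.59673946  42.        ]
side 0.9 [504.37231533 364.41944766  36.        ]
fit ((98.43251037597656, 85.70942687988281), (22.649755477905273, 34.31711959838867), 85.55203247070312) [509.67373809 362.11761124  42.        ]
4.3667 [458.85813945 370.63717347  61.49906751] [-0.19777886 -1.08914445 -0.16173729]
```

View pics/l_a.png

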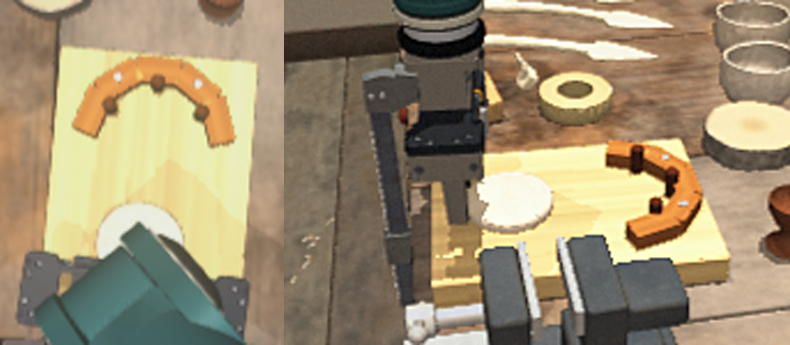

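The disc is sliding flat in front of both fingers and now sits at about x = 509. I'll continue, slowing near the nest.

Call:
jog_arm(
  moves=[
    [[0, 0, 0.8, 0, 0, 0, 5], [0, 0, 0.8, 0, 0, 0, 5], [0, 0, 0.8, 0, 0, 0, 5], [0, 0, 0.8, 0, 0, 0, 5], [0, 0, 0.8, 0, 0, 0, 5], [0, 0, 0.8, 0, 0, 0, 5], [0, 0, 0.8, 0, 0, 0, 5], [0, 0, 0.8, 0, 0, 0, 5], [0, 0, 0.8, 0, 0, 0, 5], [0, 0, 0.8, 0, 0, 0, 5], [0, 0, 0.6, 0, 0, 0, 5], [0, 0, 0, 0, 0, 0, 5]],
  ],
)

```text
time_s: 5.37
ee_pos: [546.4, 361.3, 61.7]
ee_rot: [0.081, 1.568, -0.081]
ft_force: [0.5, -0.7, 0.7]
grip_width: 0.543
```

```bash
python3 look.py b
```

```text
fit ((47.25, 31.0), 1.250100016593933) [673.26029957 392.47537836  42.        ]
side 0.96 [590.13212256 356.31362699  36.        ]
fit ((136.86402893066406, 83.75824737548828), (22.568193435668945, 33.968196868896484), 90.56380462646484) [595.55757669 353.02969066  42.        ]
5.5667 [544.14245401 362.08761785  61.52520714] [-0.12074131  0.37786044  1.08755415]
```

View pics/l_b.png

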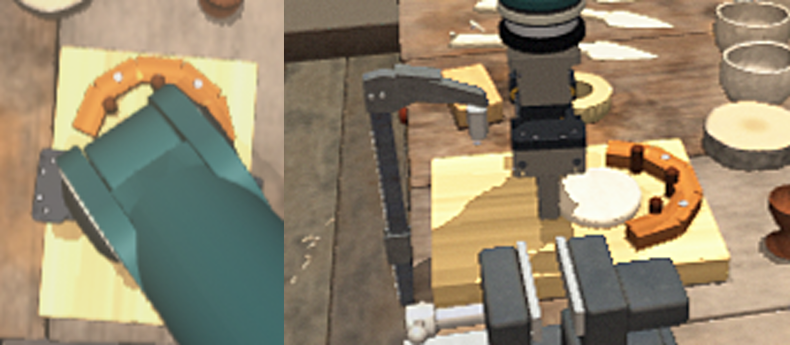

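About 20 mm remain, so I'm creeping in while watching the force.

Call:
jog_arm(
  moves=[
    [[0, 0, 0.3, 0, 0, 0, 5], [0, 0, 0.3, 0, 0, 0, 5], [0, 0, 0.3, 0, 0, 0, 5], [0, 0, 0.2, 0, 0, 0, 5], [0, 0, 0.2, 0, 0, 0, 5], [0, 0, 0.2, 0, 0, 0, 5], [0, 0, 0.1, 0, 0, 0, 5], [0, 0, 0, 0, 0, 0, 5]],
  ],
)

```text
time_s: 6.23
ee_pos: [560.9, 360.2, 61.6]
ee_rot: [0.08, 1.569, -0.08]
ft_force: [0.1, -0.1, -0.3]
grip_width: 0.541
```

Call:
jog_arm(
  moves=[
    [[0, 0, 0.1, 0, 0, 0, 5], [0, 0, 0.1, 0, 0, 0, 5], [0, 0, 0, 0, 0, 0, 5]],
  ],
)

```text
time_s: 6.48
ee_pos: [562.7, 360.1, 61.6]
ee_rot: [0.08, 1.569, -0.08]
ft_force: [-0.7, 0.1, -0.4]
grip_width: 0.545
```

```bash
python3 look.py c
```

```text
fit ((47.25, 31.0), 1.250100016593933) [673.26029957 392.47537836  42.        ]
side 0.92 [609.80046016 352.15776015  36.        ]
fit ((144.56173706054688, 83.53337097167969), (21.983993530273438, 33.210872650146484), 90.93879699707031) [612.71465855 350.59189018  42.        ]
6.6833 [562.56733243 360.09991187  61.61454303] [-0.19397608  0.29724844  0.17193336]
```

View pics/side_c.png

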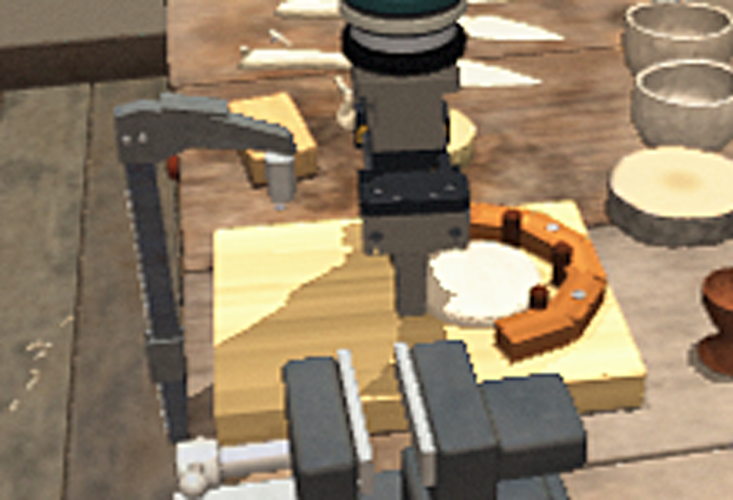

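The side view shows the disc rim almost at the pegs (middle peg at (561,262), right peg at (539,297)). There's no contact force yet, so I'll keep going in 1 mm steps.

Call:
jog_arm(
  moves=[
    [[0, 0, 0.1, 0, 0, 0, 5], [0, 0, 0.1, 0, 0, 0, 5], [0, 0, 0, 0, 0, 0, 5], [0, 0, 0, 0, 0, 0, 5]],
  ],
)

```text
time_s: 7.02
ee_pos: [564.6, 359.9, 61.6]
ee_rot: [0.08, 1.569, -0.08]
ft_force: [-0.9, -0.4, -0.0]
grip_width: 0.545
```

Call:
jog_arm(
  moves=[
    [[0, 0, 0.1, 0, 0, 0, 5], [0, 0, 0.1, 0, 0, 0, 5], [0, 0, 0, 0, 0, 0, 5], [0, 0, 0, 0, 0, 0, 5]],
  ],
)

```text
time_s: 7.35
ee_pos: [566.7, 359.7, 61.6]
ee_rot: [0.08, 1.569, -0.08]
ft_force: [-0.1, -0.3, 0.4]
grip_width: 0.544
```

Call:
jog_arm(
  moves=[
    [[0, 0, 0.1, 0, 0, 0, 5], [0, 0, 0, 0, 0, 0, 5], [0, 0, 0, 0, 0, 0, 5]],
  ],
)

```text
time_s: 7.6
ee_pos: [567.5, 359.6, 61.6]
ee_rot: [0.08, 1.569, -0.08]
ft_force: [0.4, 0.6, -0.6]
grip_width: 0.545
```

Call:
jog_arm(
  moves=[
    [[0, 0, 0.1, 0, 0, 0, 5], [0, 0, 0, 0, 0, 0, 5], [0, 0, 0, 0, 0, 0, 5]],
  ],
)

```text
time_s: 7.85
ee_pos: [568.1, 359.7, 61.5]
ee_rot: [0.08, 1.57, -0.08]
ft_force: [-2.1, 0.2, 0.9]
grip_width: 0.547
```

```bash
python3 look.py d
```

```text
fit ((34.5, 66.0), 10.547611236572266) [586.85087521 420.39984815  42.        ]
side 0.8 [610.24381789 352.0726801   36.        ]
fit ((146.93003845214844, 83.3398666381836), (22.016536712646484, 32.609458923339844), 93.15847778320312) [618.09939755 350.29666682  42.        ]
8.05 [568.15465884 359.69222645  61.55427557] [-1.96465062  1.14729215  0.34444728]
```

View pics/side_d.png

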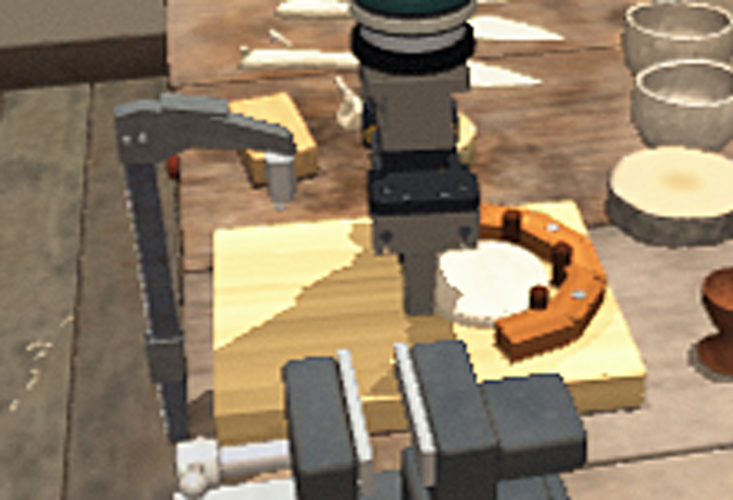

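The force has started to rise (-2 N), at the predicted contact position. A touch more to seat it firmly.

Call:
jog_arm(
  moves=[
    [[0, 0, 0.1, 0, 0, 0, 5], [0, 0, 0, 0, 0, 0, 5], [0, 0, 0, 0, 0, 0, 5]],
  ],
)

```text
time_s: 8.3
ee_pos: [568.9, 359.8, 61.5]
ee_rot: [0.08, 1.57, -0.08]
ft_force: [-3.6, 1.4, 0.7]
grip_width: 0.544
```

Call:
jog_arm(
  moves=[
    [[0, 0, 0.1, 0, 0, 0, 5], [0, 0, 0, 0, 0, 0, 5], [0, 0, 0, 0, 0, 0, 5]],
  ],
)

```text
time_s: 8.55
ee_pos: [569.6, 360.0, 61.5]
ee_rot: [0.08, 1.571, -0.079]
ft_force: [-4.7, 2.0, 0.4]
grip_width: 0.542
```

Call:
jog_arm(
  moves=[
    [[0, 0, 0.2, 0, 0, 0, 5], [0, 0, 0.1, 0, 0, 0, 5], [0, 0, 0, 0, 0, 0, 5], [0, 0, 0, 0, 0, 0, 5]],
  ],
)

```text
time_s: 8.88
ee_pos: [570.7, 360.4, 61.4]
ee_rot: [0.079, 1.574, -0.079]
ft_force: [-8.7, 1.6, 4.0]
grip_width: 0.546
```

Call:
jog_arm(
  moves=[
    [[0, 0, -0.5, 0, 0, 0, 5], [0, 0, -1, 0, 0, 0, 5], [0, 0, -1.5, 0, 0, 0, 5], [0, 0, -2, 0, 0, 0, 5], [-2, 0, -2, 0, 0, 0, 5], [-3, 0, -2, 0, 0, 0, 5], [-3, 0, -2, 0, 0, 0, 5], [-3, 1, -2, 0, 0, 0, 5], [-2, 3, -2, 0, 0, 0, 5], [0, 3, -2, 0, 0, 0, 5], [0, 3, 0, 0, 0, 0, 5], [0, 3, 0, 0, 0, 0, 5]],
  ],
)

```text
time_s: 9.88
ee_pos: [417.1, 507.1, 193.2]
ee_rot: [0.081, 1.567, -0.078]
ft_force: [0.6, -0.2, 0.1]
grip_width: 0.54
```

```bash
python3 look.py e
```

```text
top 0.89 [621.3267356  352.47153119  36.        ]
fit ((61.83333206176758, 55.0), 17.426931381225586) [615.77418893 355.27955472  42.        ]
side 0.82 [605.10578491 361.5127049   36.        ]
fit ((145.43470764160156, 83.0179672241211), (22.40003776550293, 36.91175079345703), 92.20189666748047) [615.06625606 352.11177005  42.        ]
10.0833 [417.91802198 505.07061023 191.17187584] [ 0.1530093  -0.78182713  0.09247198]
```

View pics/l_e.png

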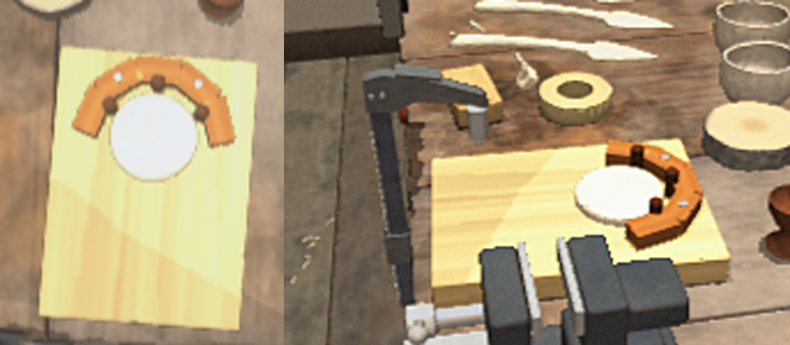

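The disc touches all three pegs and lies flat. The fitted centre is about 1 mm from the seat and the robot is clear, so I'm handing in.

```bash
python3 -c "
from bench import env
print(env.finish_job())"
```

```text
the job is handed in; nothing more can be done
None
```

I pushed the disc along the board with the two half-open fingertips about 6 mm above it, straight into the nest. I stopped when the wrist force along the push rose from about 0 to 9 N. I then backed the gripper away and lifted it clear. The job was handed in at about 10 s, and no verdict was reported.

**Last checks:**
- **Top camera:** the fitted disc centre was (615.8, 355.3) mm against a seat estimate of (614.7, 355.3) mm, about 1 mm off. The rim appears to rest on all three pegs.
- **Side camera:** its fit gave (615.1, 352.1) mm, about 3 mm off, and the disc lies flat.
- **Robot:** the gripper was clear of everything, with wrist force under 1 N.

**Disagreement:** the `place_of` network gave disc centres of (621.3, 352.5) mm from the top and (605.1, 361.5) mm from the side. Those are about 7 and 11 mm from the seat, outside the 6 mm limit. They also disagree with each other, so I relied on the rim fits, which agree with the pictures.

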